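# Fit the key handle and set the eccentric guide roller

### The arm

A 6-joint arm with a two-finger parallel gripper is mounted at the origin on the work surface. World frame = base frame: x ahead of the robot, y to its left, z up, the work surface at z = 0. Lengths are in m, angles in rad, forces in N, time in s.
With the tool pointing down it reaches from about 0.35 to 0.975 m from the base axis. Payload 4.9 kg.
Tool frame: the origin (TCP) lies at the very end of the fingers, on their centre line; the grasp point (between the pads) lies 19 mm behind it; z points along the fingers, y is the direction in which the jaws open and shut (so a half turn about z gives the same grasp; the last joint's range is limited). The gripper opens to 85 mm and grips with 20 to 120 N. Pads are 22 mm wide; open, the fingers measure 114 mm over their backs; the gripper's body (76 mm by 85 mm) begins 54 mm behind the grasp point. The pads swing forward as they close: fully open they stand 13 mm farther back than shut.
Start: joints at [-1.366, 0.053, 1.613, -0, 1.476, -0.119], TCP at [0.199, -0.593, 0.231] pointing down, gripper open.
Joint ranges: [-3.01, 3.01], [-1.01, 2.22], [0.06, 2.58], [-1.02, 4.17], [0.09, 2.62], [-3.14, 3.14]. Speed limits (rad/s): [2.57, 2.57, 3.14, 3.14, 3.14, 3.14].

### API

Orientations are given as a unit quaternion [w, x, y, z].
In Python, from plant import state, eyes, job_done gives the robot as it stands.
- The arm moves only by the tool apply_moves, never from a script. Its argument "commands" is a list of rows, each an object with "linear": the shift along the tool's x, y, z in m, a list of three; "delta_rot": the turn, a rotation vector about the tool's x, y, z in degrees, a list of three; "fingers": the closure in counts, from 0 (fully open) to 255 (shut). In form: [{"linear": [x, y, z], "delta_rot": [wx, wy, wz], "fingers": fingers}, ...]. A call has exactly 8 rows; each row is the pose to reach, as a shift and turn from the pose commanded when the call began, along the tool's axes at that moment; what a row does not reach only later rows make up. A row lasts 1/10 s, in which the tool goes at most 50 mm and 8.59 degrees, less where a joint would pass 70% of its speed; a pose out of reach is approached as far as the arm can. A call with a gripper value outside its range is refused whole. The fingers move at their own pace and stop on an object; the grip force is fixed at half the most. Time passes only in rows, so rows that repeat a pose let the fingers close, or fill a call up. It gives the time, the measured TCP pose, the force and the opening at its end, in the units of the state.
- state(): the state, without advancing time (a new reading comes with each control period).
- eyes.grab_frame(name): name is "side" or "top" or "wrist"; returns the picture (384x512x3 uint8, red, green, blue); there is no depth.
- eyes.camera_params(name): a dict with "fx", "fy", "cx", "cy" (pixels), "position" and "rotation" of the camera in the world; the wrist camera has in their place "T_tool_cam" (4x4, takes a point from camera to tool coordinates, whose origin is the TCP and whose axes are the flange's). Camera axes: x right, y down, z forward; pixel columns grow to the right and rows downward; lengths in m; the calibration is good to about 2 mm. A picture is of the moment at which its call begins: read the wrist's pose just before it. camera_params takes no time and is no camera call.
- job_done(): hands the job in, once; it reports no verdict.
The state is a dict: "time": time; "joint_pos": joint angles; "joint_vel": joint speeds; "joint_efforts": joint torques, N m; "tool_pos": TCP position; "tool_rot": TCP orientation; "contact_force": force on the tool from outside, world axes, zero at the start; "ft_torque": the same for the moment, N m; "gripper_width": opening from 0.0 (shut) to 1.0 (fully open).
Only numpy, scipy, OpenCV 4.12 (cv2) and the standard library are available. Lean on these libraries where they do the work, as an engineer would, in place of code of your own. Each camera call takes 0.05 s, during which the arm holds its last target.

### The job

Put the blue handle on the flat-sided shaft of the guide roller, fully home on its shoulder, and then use the handle to turn the shaft until the orange nose points at the green mark. Leave the handle there, let go of it, and do not push the other things on the table about.

Things in the scene. Friction and masses are not known exactly. Their poses are not given: they have to be found in the camera images.
- handle: Blue handle, loose, upright on the table, bore down, about 0.2 kg. Origin: centre of its underside, on the bore's axis; z up. Round hub 48 mm across, 34 mm tall; on it a grip bar along x, 18 mm thick, from 34 to 64 mm above the underside, from x = -32 to +40 mm. Its +x end is orange (the nose). D bore 27 mm deep, radius 15.2 mm, its flat 9 mm from the axis on the +x (nose) side.
- nose (a point): End of the orange nose: on the handle's +x axis, 40 mm from the bore's axis, 49 mm above the handle's underside.
- jig: Guide roller unit, fixed: grey base plate 180 (x) x 150 (y) x 18 mm. Origin: on the table, below the vertical shaft axis at the plate's centre; z up. On it a brass eccentric roller 60 mm across, to 30 mm high; a dark shoulder 40 mm across, top at 36 mm; above that the steel D shaft. Steel guide rail along y at x = 40 to 54 mm, 32 mm high. Green mark on the -x side.
- shoulder (a point): Centre of the shoulder's top, on the shaft's axis, 36 mm above the table: where the handle's underside rests when it is fully home. Axes as the jig's.
- shaft_end (a point): Centre of the steel shaft's top, 60 mm above the table; its frame turns with the shaft. D section: radius 14 mm, flat 8 mm from the axis on this frame's -x side; the top 4 mm are slimmer (12 mm, flat 6.9 mm) to lead in. An orange line on top runs from the centre to the flat. The handle goes on only with its nose on the flat's side, within about 5 degrees.
- adjuster (a joint): Angle of the shaft in the unit, rad, growing anticlockwise seen from above. 0: the flat faces the green mark (jig -x). At the start 0.6 to 1.4. It is stiff (0.08 N m) and stays where it is left; the fitted handle has some 0.1 rad of play on it.
- mark (a point): Centre of the green mark, a painted bar 28 mm long and 10 mm wide on top of the base plate, pointing at the shaft, 72 mm from its axis on the jig's -x side, 20 mm above the table.
- cup: White open cup, 52 mm across, 60 mm tall; a bystander. Origin: centre of its underside.
- stove: Small three-legged dark clay stove, about 125 mm across, 122 mm tall; a bystander. Origin: centre of its underside.
- jar: Clear jar with yellow cap, 70 mm across, 90 mm tall; a bystander. Origin: centre of its underside.
- brush: Brush lying on the table, 200 mm long; a bystander. Origin: middle of the tool, at its underside.
- spatula: Spatula lying on the table, 200 mm long; a bystander. Origin: middle of the tool, at its underside.
- rib: Flat pale wooden potter's rib, 100 x 50 x 10 mm, lying on the table; a bystander. Origin: centre of its underside.
- pot: Terracotta pot, 100 mm across, 85 mm tall; a bystander. Origin: centre of its underside.
Not all that is in view belongs to the job. Several things have the shape of the handle; the one meant has the colours described above.

How it is judged:
On the way, in this order (a step that is already met when the one before it is completed fails the run):
1. the handle sits fully home on the shaft's shoulder (horizontal distance between handle and shoulder below 0.004 m and z of handle in the frame of jig between 0.032 and 0.039 m and angle between handle's own z axis and vertical below 0.08 rad), for 0.2 s.
2. the handle, still home, has been turned so that its nose points at the green mark (all of step 1 and x of nose in the frame of jig below -0.02 m and y of nose in the frame of jig between -0.008 and 0.008 m and value of joint adjuster between -0.4 and 0.4 rad), for 0.2 s.
At the end, for the whole second after the job is handed in: The handle is at rest, upright (0.08 rad), its underside within about 3 mm of the shoulder's top and 4 mm of the shaft's axis; the nose's end lies on the mark's side, within 8 mm of the line from shaft to mark (about 11 degrees); the shaft reads within 0.4 rad of 0 (all of step 2 and linear speed of handle below 0.01 m/s and angular speed of handle below 0.1 rad/s); the robot touches nothing.
It fails at once if one of the other things on the table is pushed more than 30 mm (distance of any of cup, stove, jar, brush, spatula, rib, pot from where it was at the start of the episode above 0.03 m).
It also fails if it takes over 45 s, if anything falls off the work surface, if the arm or the gripper's body presses on something with over 40 N, if the wrist force passes 120 N, or if a joint passes its speed limit or range.

## Working session

There is one attempt and no reset: what is moved stays moved. The work goes in short steps, Python scripts to look and compute and a tool call to move; the robot and the scene stay as the last step left them, time stands still between calls to the robot, and variables do not carry over. Pictures are saved under pics/ and viewed, and the job is handed in when it is done.

Besides the shell and the picture viewer there is one more tool, called after "Emit:" by a JSON object that holds its "op" and its "data", one argument or row to a line. apply_moves: Moves the arm, as the interface text tells. Its arguments: {"type":"object","properties":{"commands":{"type":"array","items":{"type":"object","properties":{"linear":{"type":"array","items":{"type":"number"}},"delta_rot":{"type":"array","items":{"type":"number"}},"fingers":{"type":"number"}}}}},"required":["commands"]}

```bash
mkdir -p pics; ls; python3 - <<'E'
from plant import state, eyes
import cv2,numpy as np
print(state())
for n in ("side","top"):
    p=eyes.camera_params(n); print(n,p)
    cv2.imwrite(f"pics/{n}0.png",eyes.grab_frame(n)[:,:,::-1])
print(eyes.camera_params("wrist"))
E
```

```text
pics
{'time': 0.0, 'joint_pos': array([-1.36600407e+00,  5.33364916e-02,  1.61431837e+00, -2.03666274e-06,
        1.47601600e+00, -1.19020330e-01]), 'joint_vel': array([-0.00054246, -0.00057868,  0.00198597,  0.0009826 , -0.00120158,
       -0.000383  ]), 'joint_efforts': array([-8.32639271e-04, -3.93689203e+01, -3.70174742e+01, -2.31096192e-04,
        7.30016400e-03, -1.57511363e-05]), 'tool_pos': array([ 0.19872173, -0.59189334,  0.2300611 ]), 'tool_rot': array([-1.03810455e-03,  9.86921234e-01,  1.61199872e-01, -4.55620232e-05]), 'contact_force': array([-0.11222937, -0.57514437,  0.64459278]), 'ft_torque': array([-0.01103405, -0.01708959, -0.0058417 ]), 'gripper_width': 0.9981088198879425}
side {'fx': 445.2596104916361, 'fy': 445.2596104916361, 'cx': 256.582262207674, 'cy': 196.86026484840048, 'position': array([-0.0862066 ,  0.63176913,  0.77403254]), 'rotation': array([ 0.16734803, -0.35051161,  0.82693177, -0.40659575])}
top {'fx': 351.6500757461812, 'fy': 351.6500757461812, 'cx': 254.20568379407746, 'cy': 187.0936968360993, 'position': array([0.37842815, 0.00401226, 0.94854242]), 'rotation': array([ 0.06628544, -0.65980091,  0.74441304, -0.07821902])}
{'fx': 289.5123844055028, 'fy': 289.5123844055028, 'cx': 251.98925622047472, 'cy': 194.68419115220016, 'T_tool_cam': array([[ 5.87146723e-04, -9.57267065e-01, -2.89204809e-01,
         7.35431786e-02],
       [ 9.99999502e-01,  7.95597605e-04, -6.03215954e-04,
         2.87474356e-04],
       [ 8.07529420e-04, -2.89204310e-01,  9.57267055e-01,
        -1.41988330e-01],
       [ 0.00000000e+00,  0.00000000e+00,  0.00000000e+00,
         1.00000000e+00]])}
```

View pics/side0.png

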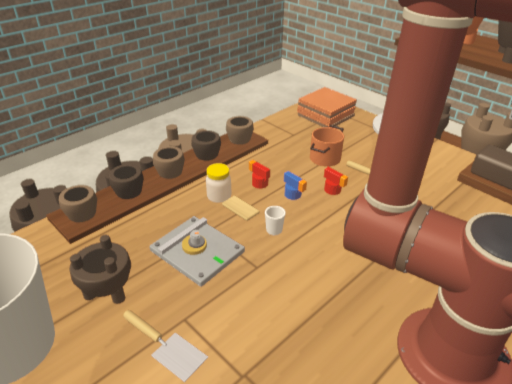

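View pics/top0.png

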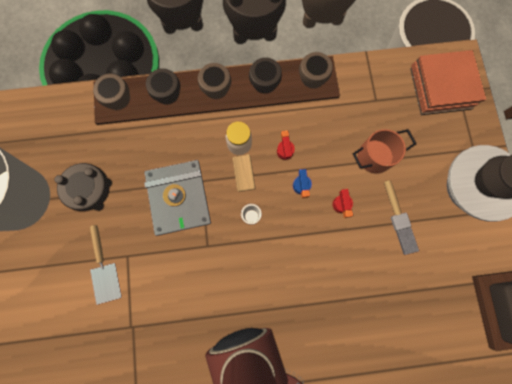

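Candidates shaped like the handle are: red at top (286,147), blue at (303,183) and red at (345,203). The blue one with the orange nose fits the description. I'll enlarge it to confirm.

```bash
cat > h.py <<'E'
import cv2,numpy as np
from scipy.spatial.transform import Rotation as R
from plant import state, eyes
def q2R(q): return R.from_quat([q[1],q[2],q[3],q[0]]).as_matrix()
def cam(n,s=None):
    p=eyes.camera_params(n)
    if n=="wrist":
        T=np.eye(4);T[:3,:3]=q2R(s['tool_rot']);T[:3,3]=s['tool_pos'];T=T@p['T_tool_cam'];return p,T[:3,:3],T[:3,3]
    return p,q2R(p['rotation']) if np.size(p['rotation'])==4 else p['rotation'],p['position']
def back(c,u,v,z):
    p,Rm,t=c; d=Rm@np.array([(u-p['cx'])/p['fx'],(v-p['cy'])/p['fy'],1]); return t+d*(z-t[2])/d[2]
def proj(c,P):
    p,Rm,t=c; q=Rm.T@(np.asarray(P)-t); return np.array([p['fx']*q[0]/q[2]+p['cx'],p['fy']*q[1]/q[2]+p['cy']])
def crop(img,u0,v0,u1,v1,k,fn):
    c=cv2.resize(img[v0:v1,u0:u1],None,fx=k,fy=k,interpolation=cv2.INTER_CUBIC)
    cv2.imwrite(fn,c)
E
python3 - <<'E'
from h import *
a=cv2.imread("pics/top0.png");b=cv2.imread("pics/side0.png")
crop(a,265,125,365,225,6,"pics/t_h.png");crop(a,135,150,225,245,6,"pics/t_j.png")
crop(b,240,150,360,240,6,"pics/s_h.png");crop(b,145,210,250,285,7,"pics/s_j.png")
for n in("top","side"):
    c=cam(n); print(n,c[1].round(2).tolist())
c=cam("top"); print(back(c,303,183,.03),back(c,177,197,.04))
E
```

```text
top [[-0.12, -0.97, 0.2], [-0.99, 0.12, -0.03], [0.0, -0.2, -0.98]]
side [[-0.7, -0.44, 0.56], [-0.72, 0.42, -0.56], [0.01, -0.79, -0.61]]
[ 0.56336022 -0.15418859  0.03      ] [0.56368134 0.18122352 0.04      ]
```

View pics/t_h.png

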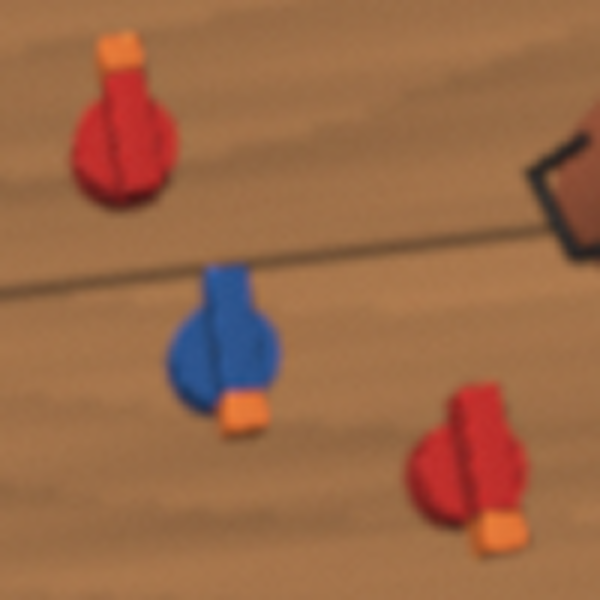

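View pics/t_j.png

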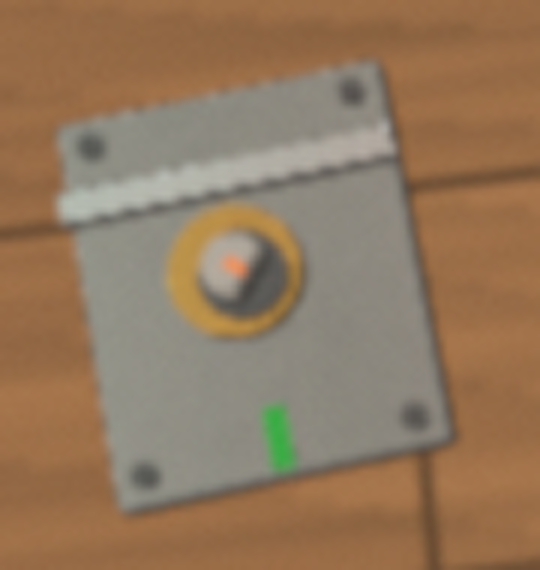

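View pics/s_j.png

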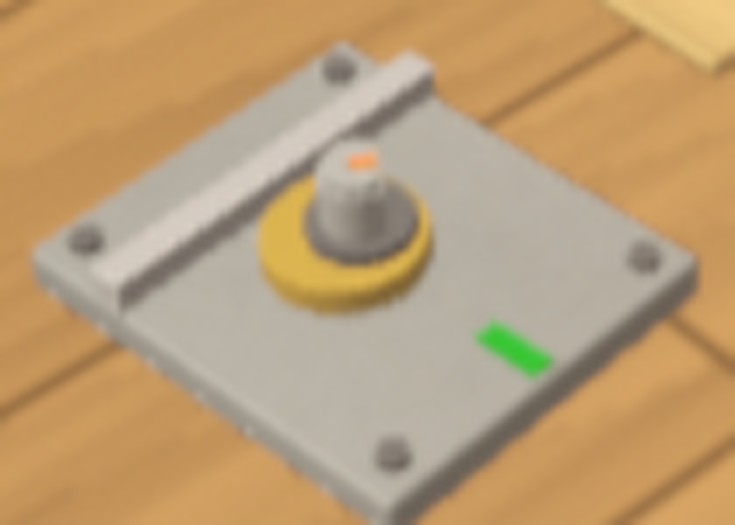

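View pics/s_h.png

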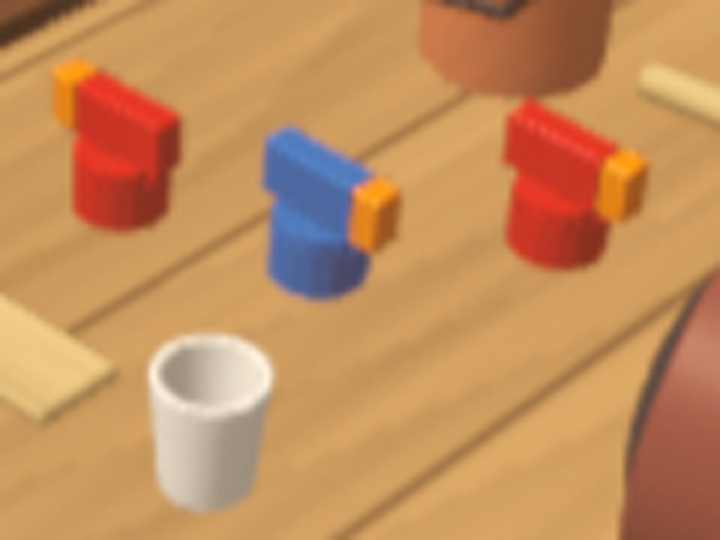

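The crops confirm the blue handle with the orange nose at top (303,183). Next I'll get rough poses and plan a wrist view over it.

```bash
cat >> h.py <<'E'
def plan(target,yaw,s=None,Rt=None):
    "linear (tool axes) and rotvec deg to reach TCP target, tool down with tool x at yaw (deg)"
    s=s or state(); R0=q2R(s['tool_rot'])
    y=np.radians(yaw); Rt=np.array([[np.cos(y),np.sin(y),0],[np.sin(y),-np.cos(y),0],[0,0,-1]])
    print("lin",(R0.T@(np.array(target)-s['tool_pos'])).round(4),"rot",np.degrees(R.from_matrix(R0.T@Rt).as_rotvec()).round(2))
E
python3 - <<'E'
from h import *
c=cam("top")
f=lambda x,y:(x/6+265,y/6+125)
t=back(c,*f(228,267),.064);n=back(c,*f(245,394),.064);print(t,n,np.degrees(np.arctan2(*(n-t)[[1,0]])))
g=lambda x,y:(x/6+135,y/6+150)
m=back(c,*g(280,438),.02);a=back(c,*g(226,262),.06);print("mark",m,"shaft",a,np.linalg.norm((m-a)[:2]),np.degrees(np.arctan2(*(m-a)[[1,0]])))
cs=[back(c,*g(*p),.018) for p in((58,132),(378,62),(455,437))];print(cs, [np.linalg.norm(cs[i]-cs[i+1]) for i in(0,1)])
print("ctr",(cs[0]+cs[2])/2, np.degrees(np.arctan2(*(cs[2]-cs[1])[[1,0]])))
plan((.56,-.155,.2),0)
E
```

```text
[ 0.59204677 -0.15367161  0.064     ] [ 0.53571861 -0.15256085  0.064     ] 178.87030315907097
mark [0.49675415 0.17821584 0.02      ] shaft [0.5696114  0.18769879 0.06      ] 0.07347180603949124 -172.58418806205657
[array([0.64770891, 0.26758867, 0.018     ]), array([0.66326822, 0.12057118, 0.018     ]), array([0.48819271, 0.10202406, 0.018     ])] [np.float64(0.14783854278807967), np.float64(0.17605518213101096)]
ctr [0.56795081 0.18480637 0.018     ] -173.95276424265742
lin [ 0.4815 -0.2993  0.0308] rot [-1.100e-01  1.000e-02  1.855e+01]
```

Emit:
{"op": "apply_moves", "data": {
  "commands": [
    {"linear": [0.4815, -0.2993, 0.0308], "delta_rot": [-0.1, 0, 18.5], "fingers": 0},
    {"linear": [0.4815, -0.2993, 0.0308], "delta_rot": [-0.1, 0, 18.5], "fingers": 0},
    {"linear": [0.4815, -0.2993, 0.0308], "delta_rot": [-0.1, 0, 18.5], "fingers": 0},
    {"linear": [0.4815, -0.2993, 0.0308], "delta_rot": [-0.1, 0, 18.5], "fingers": 0},
    {"linear": [0.4815, -0.2993, 0.0308], "delta_rot": [-0.1, 0, 18.5], "fingers": 0},
    {"linear": [0.4815, -0.2993, 0.0308], "delta_rot": [-0.1, 0, 18.5], "fingers": 0},
    {"linear": [0.4815, -0.2993, 0.0308], "delta_rot": [-0.1, 0, 18.5], "fingers": 0},
    {"linear": [0.4815, -0.2993, 0.0308], "delta_rot": [-0.1, 0, 18.5], "fingers": 0}
  ]
}}

```text
time: 0.9
tool_pos: [0.4538, -0.2831, 0.2092]
tool_rot: [0.001, 1.0, 0.0, 0.0]
contact_force: [-0.1, -1.4, -0.2]
gripper_width: 0.999
```

```bash
python3 - <<'E'
from h import *
s=state();print(s['tool_pos'],s['time']);plan((.56,-.155,.2),0)
E
```

```text
[ 0.45379933 -0.28307727  0.20916724] 0.9
lin [ 0.1063 -0.128   0.009 ] rot [ 0.09 -0.01  0.04]
```

Emit:
{"op": "apply_moves", "data": {
  "commands": [
    {"linear": [0.04, -0.03, 0.009], "delta_rot": [0, 0, 0], "fingers": 0},
    {"linear": [0.07, -0.06, 0.009], "delta_rot": [0, 0, 0], "fingers": 0},
    {"linear": [0.1, -0.1, 0.009], "delta_rot": [0, 0, 0], "fingers": 0},
    {"linear": [0.1, -0.12, 0.009], "delta_rot": [0, 0, 0], "fingers": 0},
    {"linear": [0.1, -0.12, 0.009], "delta_rot": [0, 0, 0], "fingers": 0},
    {"linear": [0.1, -0.12, 0.009], "delta_rot": [0, 0, 0], "fingers": 0},
    {"linear": [0.1, -0.12, 0.009], "delta_rot": [0, 0, 0], "fingers": 0},
    {"linear": [0.1, -0.12, 0.009], "delta_rot": [0, 0, 0], "fingers": 0}
  ]
}}

```text
time: 1.7
tool_pos: [0.5526, -0.1661, 0.2004]
tool_rot: [0.001, 1.0, -0.0, 0.0]
contact_force: [0.2, 0.2, -0.4]
gripper_width: 0.997
```

```bash
python3 - <<'E'
from h import *
s=state();print(s['tool_pos'],s['joint_vel'].round(3))
im=eyes.grab_frame("wrist")[:,:,::-1];cv2.imwrite("pics/w1.png",im)
c=cam("wrist",s);u,v=proj(c,(.56,-.153,.064)).astype(int);print(u,v)
u0,v0=max(u-75,0),max(v-75,0);print(u0,v0)
crop(im,u0,v0,u0+150,v0+150,4,"pics/w1c.png")
E
```

```text
[ 0.55255471 -0.16613092  0.20042885] [ 0.    -0.    -0.     0.002  0.     0.   ]
238 177
163 102
```

View pics/w1.png

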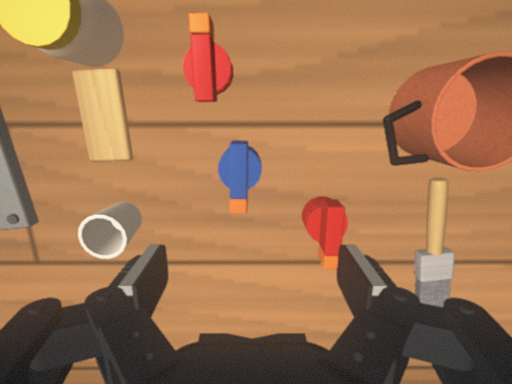

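View pics/w1c.png

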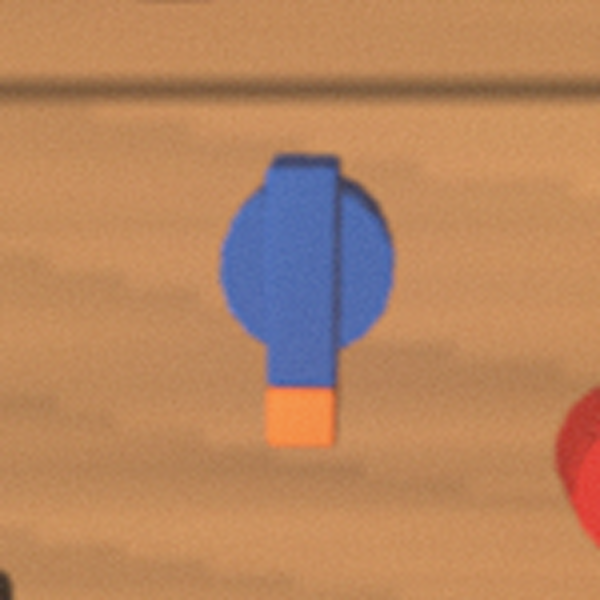

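Wrist view: the blue handle's bar runs from (230–248,144), the tail, to (230–246,213), the nose end. The cup is at (105,235) and a red handle at (326,225).

```bash
python3 - <<'E'
from h import *
s=state();c=cam("wrist",s)
f=lambda x,y:(x/4+163,y/4+102)
t=back(c,*f(304,167),.064);n=back(c,*f(300,446),.064)
d=n-t;print(t,n,np.linalg.norm(d),np.degrees(np.arctan2(d[1],d[0])))
o=t+d*32/72;print("origin",o)
tw=[back(c,*f(x,300),.064) for x in(268.5,337)];print("thick",np.linalg.norm(tw[0]-tw[1]))
hub=[back(c,*f(x,265),.034) for x in(220,394)];print("hub",hub)
yaw=np.degrees(np.arctan2(d[1],d[0]))-180
plan((o[0],o[1],.2),yaw); plan((o[0],o[1],.039),yaw)
E
```

```text
[ 0.59287913 -0.15408524  0.064     ] [ 0.52196818 -0.15212099  0.064     ] 0.07093814491075172 178.4132945876602
origin [ 0.56136315 -0.15321224  0.064     ]
thick 0.016895347913996484
hub [array([ 0.56297696, -0.12969169,  0.034     ]), array([ 0.56295246, -0.17680939,  0.034     ])]
lin [ 0.0087 -0.0129  0.0005] rot [ 0.11 -0.02  1.54]
lin [ 0.0087 -0.0132  0.1615] rot [ 0.11 -0.02  1.54]
```

Emit:
{"op": "apply_moves", "data": {
  "commands": [
    {"linear": [0.0087, -0.013, 0.02], "delta_rot": [0, 0, 1.5], "fingers": 0},
    {"linear": [0.0087, -0.013, 0.05], "delta_rot": [0, 0, 1.5], "fingers": 0},
    {"linear": [0.0087, -0.013, 0.09], "delta_rot": [0, 0, 1.5], "fingers": 0},
    {"linear": [0.0087, -0.013, 0.125], "delta_rot": [0, 0, 1.5], "fingers": 0},
    {"linear": [0.0087, -0.013, 0.15], "delta_rot": [0, 0, 1.5], "fingers": 0},
    {"linear": [0.0087, -0.013, 0.16], "delta_rot": [0, 0, 1.5], "fingers": 0},
    {"linear": [0.0087, -0.013, 0.16], "delta_rot": [0, 0, 1.5], "fingers": 100},
    {"linear": [0.0087, -0.013, 0.16], "delta_rot": [0, 0, 1.5], "fingers": 255}
  ]
}}

```text
time: 2.55
tool_pos: [0.5627, -0.153, 0.0419]
tool_rot: [0.001, 1.0, -0.013, 0.001]
contact_force: [0.4, -0.2, -0.1]
gripper_width: 0.688
```

Emit:
{"op": "apply_moves", "data": {
  "commands": [
    {"linear": [0, 0, 0], "delta_rot": [0, 0, 0], "fingers": 255},
    {"linear": [0, 0, 0], "delta_rot": [0, 0, 0], "fingers": 255},
    {"linear": [0, 0, 0], "delta_rot": [0, 0, 0], "fingers": 255},
    {"linear": [0, 0, 0], "delta_rot": [0, 0, 0], "fingers": 255},
    {"linear": [0, 0, 0], "delta_rot": [0, 0, 0], "fingers": 255},
    {"linear": [0, 0, 0], "delta_rot": [0, 0, 0], "fingers": 255},
    {"linear": [0, 0, 0], "delta_rot": [0, 0, 0], "fingers": 255},
    {"linear": [0, 0, 0], "delta_rot": [0, 0, 0], "fingers": 255}
  ]
}}

```text
time: 3.35
tool_pos: [0.5629, -0.1527, 0.0421]
tool_rot: [0.001, 1.0, -0.013, 0.001]
contact_force: [-0.0, 0.3, 5.1]
gripper_width: 0.199
```

```bash
python3 - <<'E'
from h import *
s=state();print(s['tool_pos'],s['gripper_width'],s['contact_force'],R.from_matrix(q2R(s['tool_rot'])).as_euler('xyz',degrees=True))
im=eyes.grab_frame("wrist")[:,:,::-1];cv2.imwrite("pics/w2.png",im)
E
```

```text
[ 0.56293301 -0.15272293  0.04211568] 0.19880231082902955 [-0.03542656  0.32237859  5.07696096] [ 1.79840957e+02 -1.69956837e-01 -1.44489131e+00]
```

View pics/w2.png

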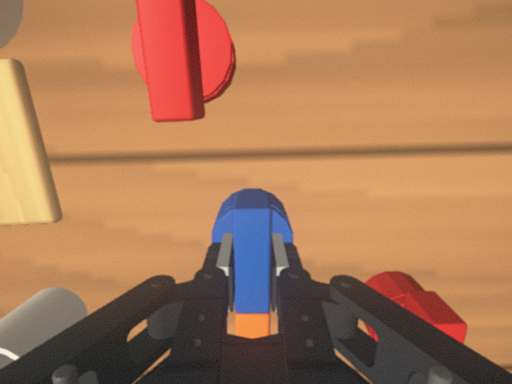

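Grasp width is 0.199 × 85 ≈ 17 mm, which matches the bar. The picture shows the bar between the pads at (225–285,265). I'll lift and carry it to a view of the jig.

Emit:
{"op": "apply_moves", "data": {
  "commands": [
    {"linear": [0, 0, -0.03], "delta_rot": [0, 0, 0], "fingers": 255},
    {"linear": [0, 0, -0.07], "delta_rot": [0, 0, 0], "fingers": 255},
    {"linear": [0, 0, -0.11], "delta_rot": [0, 0, 0], "fingers": 255},
    {"linear": [-0.01, -0.03, -0.14], "delta_rot": [0, 0, 0], "fingers": 255},
    {"linear": [-0.02, -0.07, -0.15], "delta_rot": [0, 0, 0], "fingers": 255},
    {"linear": [-0.03, -0.115, -0.15], "delta_rot": [0, 0, 0], "fingers": 255},
    {"linear": [-0.04, -0.16, -0.15], "delta_rot": [0, 0, 0], "fingers": 255},
    {"linear": [-0.05, -0.205, -0.15], "delta_rot": [0, 0, 0], "fingers": 255}
  ]
}}

```text
time: 4.2
tool_pos: [0.5155, 0.0559, 0.1892]
tool_rot: [0.001, 1.0, -0.013, -0.0]
contact_force: [-0.2, 0.7, -2.3]
gripper_width: 0.192
```

Emit:
{"op": "apply_moves", "data": {
  "commands": [
    {"linear": [-0.01, -0.045, 0], "delta_rot": [0, 0, 0], "fingers": 255},
    {"linear": [-0.02, -0.085, 0], "delta_rot": [0, 0, 0], "fingers": 255},
    {"linear": [-0.032, -0.11, 0], "delta_rot": [0, 0, 0], "fingers": 255},
    {"linear": [-0.032, -0.132, 0], "delta_rot": [0, 0, 0], "fingers": 255},
    {"linear": [-0.032, -0.132, 0], "delta_rot": [0, 0, 0], "fingers": 255},
    {"linear": [-0.032, -0.132, 0], "delta_rot": [0, 0, 0], "fingers": 255},
    {"linear": [-0.032, -0.132, 0], "delta_rot": [0, 0, 0], "fingers": 255},
    {"linear": [-0.032, -0.132, 0], "delta_rot": [0, 0, 0], "fingers": 255}
  ]
}}

```text
time: 5.0
tool_pos: [0.4882, 0.1861, 0.1895]
tool_rot: [0.001, 1.0, -0.013, -0.0]
contact_force: [-0.1, -0.6, -0.9]
gripper_width: 0.199
```

```bash
python3 - <<'E'
from h import *
s=state();print(s['tool_pos'],s['gripper_width'],s['contact_force'],R.from_matrix(q2R(s['tool_rot'])).as_euler('xyz',degrees=True),s['joint_vel'].round(3))
np.save("s3.npy",np.r_[s['tool_pos'],s['tool_rot']])
for n in("wrist","side"):
    im=eyes.grab_frame(n)[:,:,::-1];cv2.imwrite(f"pics/{n}3.png",im)
E
```

```text
[0.48824532 0.18611889 0.18953772] 0.19927186609411582 [-0.0739916  -0.57460343 -0.94254178] [ 1.79884411e+02  1.16638303e-02 -1.52557011e+00] [-0.001 -0.001 -0.003  0.002  0.001  0.   ]
```

View pics/wrist3.png

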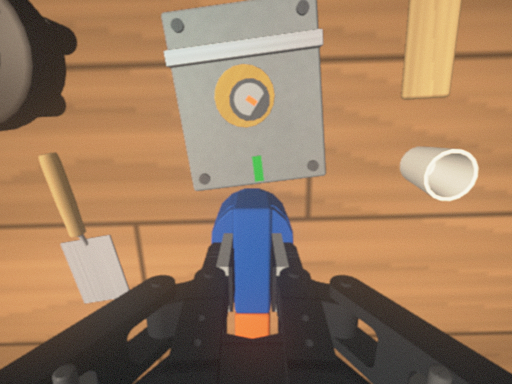

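View pics/side3.png

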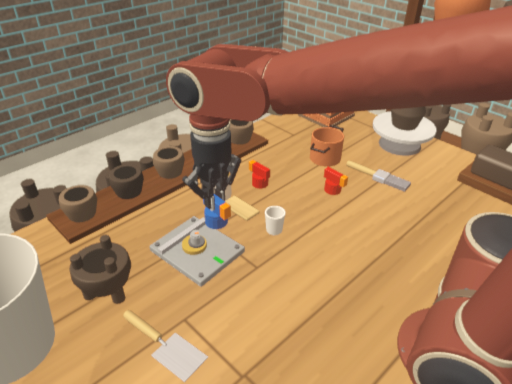

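The wrist picture shows the jig clear of the held handle: shaft at (249,97), green mark at (258,168), plate corners visible. I'll enlarge it.

```bash
python3 - <<'E'
from h import *
im=cv2.imread("pics/wrist3.png")
crop(im,205,55,285,130,8,"pics/w3s.png");crop(im,155,0,335,195,3,"pics/w3j.png");crop(im,195,180,315,345,4,"pics/w3h.png")
E
```

```text
(no output)
```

View pics/w3s.png

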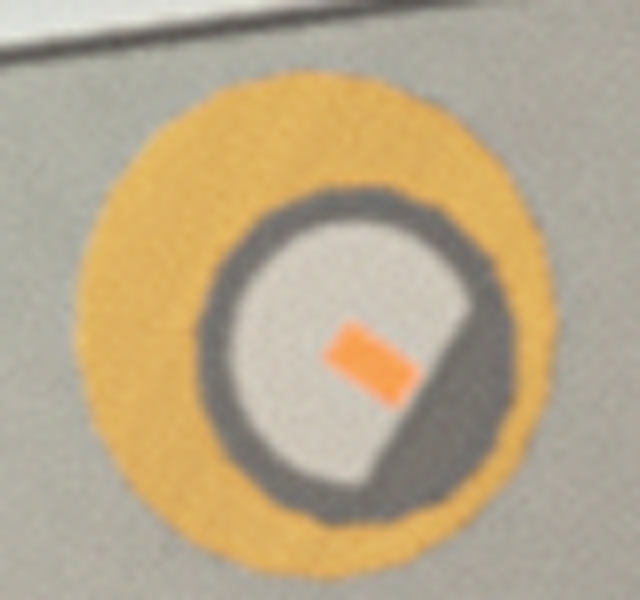

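View pics/w3j.png

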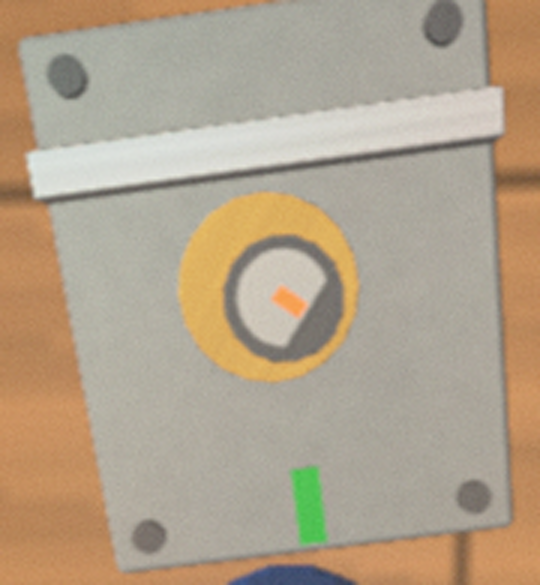

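View pics/w3h.png

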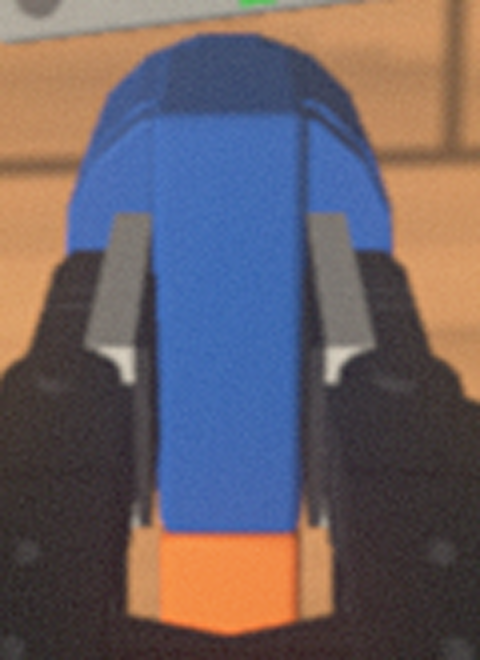

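```bash
python3 - <<'E'
from h import *
from scipy.optimize import least_squares
a=np.load("s3.npy");s=dict(tool_pos=a[:3],tool_rot=a[3:]);c=cam("wrist",s)
f=lambda x,y:(x/8+205,y/8+55)
# shaft top
B=lambda L,z:np.array([back(c,*f(*p),z)[:2] for p in L])
def circ(P):
    r=least_squares(lambda q:np.hypot(P[:,0]-q[0],P[:,1]-q[1])-q[2],[*P.mean(0),.015]).x; return r
st=circ(B([(230,345),(355,220),(470,305),(362,485),(265,265),(270,450),(420,245)],.06));print("shaft top",st)
print("shoulder",circ(B([(195,350),(518,350),(357,185),(355,525)],.036)))
fl=B([(470,305),(362,485)],.06);d=fl[1]-fl[0];print("flat len",np.hypot(*d));nn=np.array([-d[1],d[0]])
m=fl.mean(0)-st[:2]; nn*=np.sign(nn@m);fa=np.degrees(np.arctan2(nn[1],nn[0]));print("flat dist",m@nn/np.hypot(*nn),"dir",fa)
ol=B([(335,338),(408,390)],.06);e=ol[1]-ol[0];print("line dir",np.degrees(np.arctan2(e[1],e[0])))
g=lambda x,y:(x/3+155,y/3)
mk=[back(c,*g(x,y),.02)[:2] for x,y in((305,468),(313,543))];mc=(mk[0]+mk[1])/2
for nme,ctr in(("top",st[:2]),):
    v=mc-ctr;print("mark",mc,"dist",np.hypot(*v),"dir",np.degrees(np.arctan2(v[1],v[0])))
w=mk[1]-mk[0];print("mark bar dir",np.degrees(np.arctan2(w[1],w[0])),np.hypot(*w))
# plate corners, rail top lower edge
pc=[back(c,*g(x,y),.018)[:2] for x,y in((122,571),(510,522))];w=pc[1]-pc[0];print("plate -x edge dir-90",np.degrees(np.arctan2(w[1],w[0])),np.hypot(*w))
rl=[back(c,*g(x,y),.032)[:2] for x,y in((36,198),(501,137))];w=rl[1]-rl[0];print("rail",np.degrees(np.arctan2(w[1],w[0])),np.hypot(*w))
# handle in tool frame
h=lambda x,y:(x/4+195,y/4+180)
p=eyes.camera_params("wrist");T=p['T_tool_cam']
def bt(u,v,z):
    d=T[:3,:3]@np.array([(u-p['cx'])/p['fx'],(v-p['cy'])/p['fy'],1]);t=T[:3,3];return t+d*(z-t[2])/d[2]
for zt in(-.020,-.022,-.025):
    t=[bt(*h(x,113),zt) for x in(155,306)];o=[bt(*h(x,532),zt) for x in(162,299)]
    print(zt,"thick",np.linalg.norm(t[0]-t[1]),np.linalg.norm(o[0]-o[1]))
    tm=(t[0]+t[1])/2;om=(o[0]+o[1])/2;w=om-tm;print(" tail",tm,"or",om,np.linalg.norm(w),"dir in tool",np.degrees(np.arctan2(w[1],w[0])),"axis",tm+w/np.linalg.norm(w)*.032)
E
```

```text
shaft top [0.56840017 0.18599908 0.01386761]
shoulder [0.56869042 0.18592705 0.01958986]
flat len 0.02266621877871354
flat dist 0.008021927094611388 dir -123.43486743749042
line dir -125.61955989657133
mark [0.49721907 0.17881677] dist 0.07154254116755895 dir -174.23824618887411
mark bar dir -175.1634895833681 0.027996137836786908
plate -x edge dir-90 -84.08292019244274 0.14551573430473008
rail -84.66095653193979 0.14748145073922073
-0.02 thick 0.01685628839226409 0.017202702035307108
 tail [ 0.03042944  0.00052217 -0.02      ] or [-0.02532627  0.0005904  -0.02      ] 0.05575575273067261 dir in tool 179.92988397279586 axis [-0.00157053  0.00056133 -0.02      ]
-0.022 thick 0.016579926872862628 0.016920661009331907
 tail [ 0.031138    0.00051847 -0.022     ] or [-0.02370359  0.00058558 -0.022     ] 0.05484162832905807 dir in tool 179.92988397279586 axis [-0.00086198  0.00055763 -0.022     ]
-0.025 thick 0.01616538459376044 0.016497599470369113
 tail [ 0.03220082  0.00051292 -0.025     ] or [-0.02126958  0.00057836 -0.025     ] 0.05347044172663625 dir in tool 179.92988397279586 axis [ 0.00020085  0.00055208 -0.025     ]
```

```bash
python3 - <<'E'
from h import *
s=state();print(s['joint_pos'].round(2));plan((.5238,.1197,.165),56)
E
```

```text
[ 0.22 -0.17  1.89 -0.    1.41  1.82]
lin [0.0372 0.0656 0.0249] rot [ 1.000e-01  4.000e-02 -5.752e+01]
```

Emit:
{"op": "apply_moves", "data": {
  "commands": [
    {"linear": [0.006, 0.01, 0.004], "delta_rot": [0, 0, -8], "fingers": 255},
    {"linear": [0.012, 0.02, 0.008], "delta_rot": [0, 0, -16], "fingers": 255},
    {"linear": [0.018, 0.03, 0.012], "delta_rot": [0, 0, -24], "fingers": 255},
    {"linear": [0.024, 0.04, 0.016], "delta_rot": [0, 0, -32], "fingers": 255},
    {"linear": [0.03, 0.05, 0.02], "delta_rot": [0, 0, -40], "fingers": 255},
    {"linear": [0.036, 0.06, 0.024], "delta_rot": [0, 0, -48], "fingers": 255},
    {"linear": [0.037, 0.066, 0.025], "delta_rot": [0, 0, -55], "fingers": 255},
    {"linear": [0.037, 0.066, 0.025], "delta_rot": [0.1, 0, -57.5], "fingers": 255}
  ]
}}

```text
time: 5.9
tool_pos: [0.5236, 0.1187, 0.1646]
tool_rot: [-0.0, 0.882, 0.47, -0.001]
contact_force: [-0.7, 0.1, -2.8]
gripper_width: 0.2
```

Emit:
{"op": "apply_moves", "data": {
  "commands": [
    {"linear": [0, 0, 0], "delta_rot": [0, 0, 0], "fingers": 255},
    {"linear": [0, 0, 0], "delta_rot": [0, 0, 0], "fingers": 255},
    {"linear": [0, 0, 0], "delta_rot": [0, 0, 0], "fingers": 255},
    {"linear": [0, 0, 0], "delta_rot": [0, 0, 0], "fingers": 255},
    {"linear": [0, 0, 0], "delta_rot": [0, 0, 0], "fingers": 255},
    {"linear": [0, 0, 0], "delta_rot": [0, 0, 0], "fingers": 255},
    {"linear": [0, 0, 0], "delta_rot": [0, 0, 0], "fingers": 255},
    {"linear": [0, 0, 0], "delta_rot": [0, 0, 0], "fingers": 255}
  ]
}}

```text
time: 6.7
tool_pos: [0.5235, 0.1201, 0.1649]
tool_rot: [-0.0, 0.883, 0.47, -0.0]
contact_force: [-0.3, -0.2, -1.8]
gripper_width: 0.193
```

```bash
python3 - <<'E'
from h import *
s=state();print(s['tool_pos'],s['contact_force'],R.from_matrix(q2R(s['tool_rot'])).as_euler('xyz',degrees=True),s['joint_vel'].round(3))
np.save("s4.npy",np.r_[s['tool_pos'],s['tool_rot']])
im=eyes.grab_frame("wrist")[:,:,::-1];cv2.imwrite("pics/w4.png",im)
u,v=proj(cam("wrist",s),(.5685,.186,.05)).astype(int);print(u,v)
crop(im,u-48,max(0,v-45),u+48,max(0,v-45)+90,8,"pics/w4s.png");crop(im,195,180,315,345,4,"pics/w4h.png")
E
```

```text
[0.5235038  0.12011642 0.16494649] [-0.34480119 -0.16338593 -1.79274853] [-1.79982336e+02  2.52386486e-02  5.60563311e+01] [-0.001  0.    -0.    -0.    -0.     0.   ]
252 99
```

View pics/w4s.png

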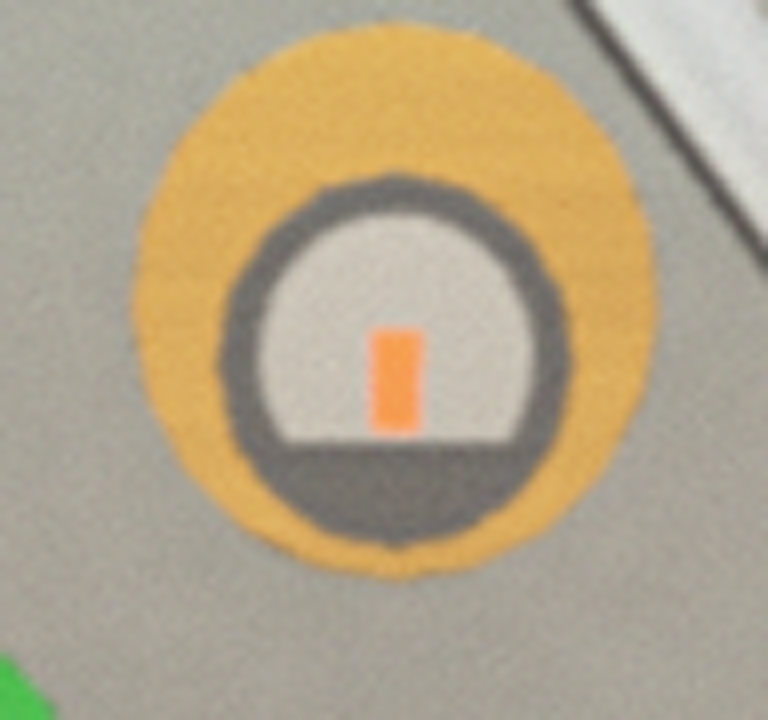

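View pics/w4h.png

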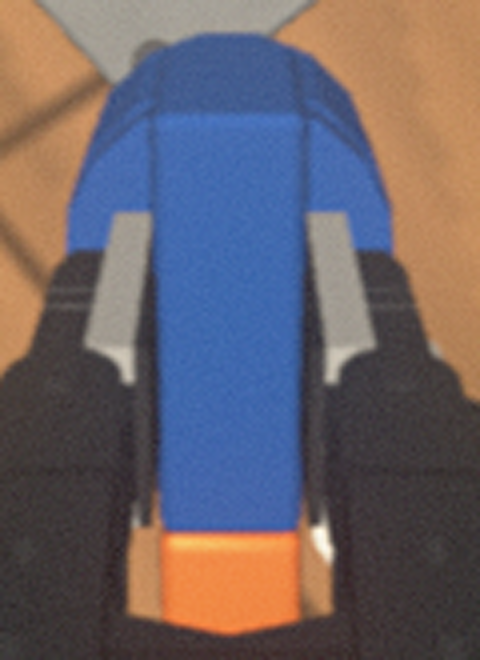

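View pics/w4.png

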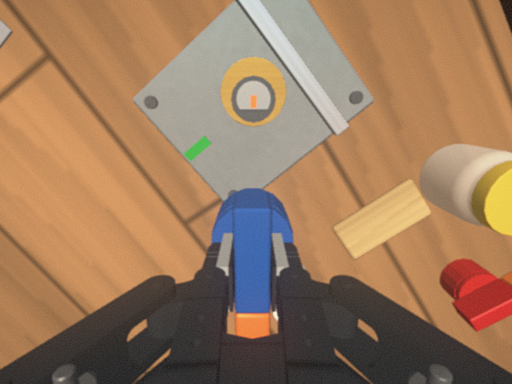

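```bash
python3 - <<'E'
from h import *
a=np.load("s4.npy");p=eyes.camera_params("wrist");T=p['T_tool_cam']
def bt(u,v,z):
    d=T[:3,:3]@np.array([(u-p['cx'])/p['fx'],(v-p['cy'])/p['fy'],1]);t=T[:3,3];return t+d*(z-t[2])/d[2]
f=lambda x,y:(x/8+204,y/8+54)
zs=a[2]-.036
S=[bt(*f(*q),zs) for q in((221,360),(571,360),(396,173),(396,547))]
print("shoulder ctr",(S[0]+S[1])[:2]/2,(S[2]+S[3])[:2]/2,"dia",S[1][1]-S[0][1],S[2][0]-S[3][0])
z5=a[2]-.056
P=[bt(*f(*q),z5) for q in((258,360),(537,360),(397,212),(397,443))]
print("shaft y",(P[0]+P[1])[1]/2,"dia",P[1][1]-P[0][1],"x from back",P[2][0]-.014,"x from flat",P[3][0]+.008)
P6=[bt(*f(*q),a[2]-.06) for q in((397,212),(397,430),(397,443))];print("z60: x back-14",P6[0][0]-.014,"line end",P6[1][0],"flat",P6[2][0])
h=lambda x,y:(x/4+195,y/4+180)
for d in(.040,.0421,.044):
    t=[bt(*h(x,113),d-.064) for x in(155,304)];hb=bt(*h(229,34),d);hl=[bt(*h(x,240),d-.034) for x in(67,392)]
    print(d,"bar",(t[0]+t[1])[1]/2,"tailx-32",t[0][0]-.032,"hub rim x-24",hb[0]-.024,"hub y",(hl[0]+hl[1])[1]/2,"hub dia at row",hl[1][1]-hl[0][1])
E
```

```text
shoulder ctr [0.08052573 0.00130426] [0.08008862 0.00130625] dia 0.03888761359338111 0.039488314897263975
shaft y 0.0013757148629209319 dia 0.02871065263282021 x from back 0.080215467366043 x from flat 0.07980572292451196
z60: x back-14 0.0798834465113768 line end 0.0731042719578219 flat 0.07183092311018746
0.04 bar 0.0002756559005526989 tailx-32 -0.0003145058911365947 hub rim x-24 -0.0012740193258448176 hub y 0.0003170921215586899 hub dia at row 0.04552751442728477
0.0421 bar 0.0002774249981519405 tailx-32 -0.0010567218438475023 hub rim x-24 -0.0018586046235622364 hub y 0.00031909058371073183 hub dia at row 0.04617356656827058
0.044 bar 0.0002790256102655382 tailx-32 -0.001728250562966889 hub rim x-24 -0.0023875151310208606 hub y 0.00032089871613400454 hub dia at row 0.04675808993392443
```

Shaft and handle are measured in the same tool view: the shift needed is x +81.4 mm and y +1.0 mm. The flat edge is level in the picture, so the yaw is right. I'll move over the shaft and come down to just above its top.

Emit:
{"op": "apply_moves", "data": {
  "commands": [
    {"linear": [0.03, 0.0005, 0], "delta_rot": [0, 0, 0], "fingers": 255},
    {"linear": [0.06, 0.001, 0], "delta_rot": [0, 0, 0], "fingers": 255},
    {"linear": [0.0814, 0.001, 0], "delta_rot": [0, 0, 0], "fingers": 255},
    {"linear": [0.0814, 0.001, 0.02], "delta_rot": [0, 0, 0], "fingers": 255},
    {"linear": [0.0814, 0.001, 0.04], "delta_rot": [0, 0, 0], "fingers": 255},
    {"linear": [0.0814, 0.001, 0.055], "delta_rot": [0, 0, 0], "fingers": 255},
    {"linear": [0.0814, 0.001, 0.058], "delta_rot": [0, 0, 0], "fingers": 255},
    {"linear": [0.0814, 0.001, 0.058], "delta_rot": [0, 0, 0], "fingers": 255}
  ]
}}

```text
time: 7.55
tool_pos: [0.5694, 0.1868, 0.1063]
tool_rot: [-0.0, 0.883, 0.47, -0.001]
contact_force: [0.5, -0.5, -1.9]
gripper_width: 0.197
```

```bash
python3 - <<'E'
from h import *
s=state();print(s['tool_pos'],s['contact_force'],s['ft_torque'],R.from_matrix(q2R(s['tool_rot'])).as_euler('xyz',degrees=True))
im=eyes.grab_frame("side")[:,:,::-1];crop(im,140,150,260,270,5,"pics/s5.png")
E
```

```text
[0.56938779 0.186815   0.10630935] [ 0.51435261 -0.45129224 -1.87932059] [-0.01554451 -0.04173395  0.00384186] [-1.79930570e+02  7.83572044e-02  5.60389016e+01]
```

View pics/s5.png

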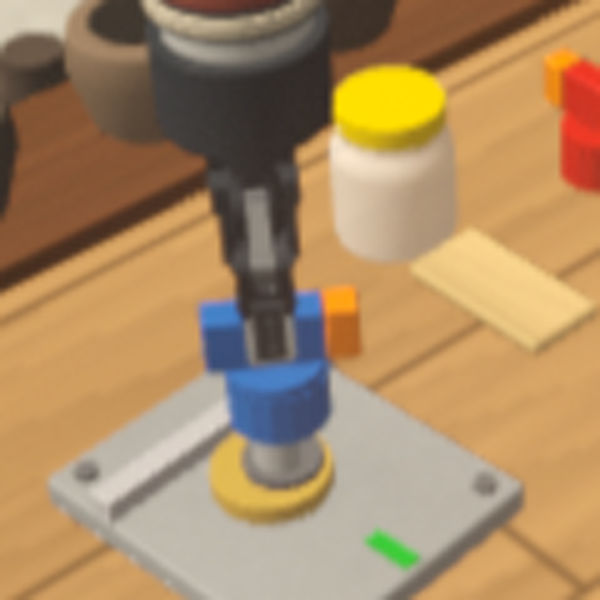

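```bash
python3 - <<'E'
from h import *
c=cam("side")
for z in(.036,.0645,.0985):
    print(z,((proj(c,(.5687,.186,z))-[140,150])*5).round(1), ((proj(c,(.5707,.186,z))-[140,150])*5).round(1),((proj(c,(.5687,.188,z))-[140,150])*5).round(1))
E
```

```text
0.036 [282.1 450. ] [279.5 448. ] [278.8 452. ]
0.0645 [277.6 405.9] [274.9 403.9] [274.2 407.9]
0.0985 [272.  351.4] [269.3 349.3] [268.6 353.3]
```

The side view's hub centre (279) and shoulder centre (283) agree with the projection of a common axis, so they are aligned. Next I insert gently.

Emit:
{"op": "apply_moves", "data": {
  "commands": [
    {"linear": [0, 0, 0.002], "delta_rot": [0, 0, 0], "fingers": 255},
    {"linear": [0, 0, 0.004], "delta_rot": [0, 0, 0], "fingers": 255},
    {"linear": [0, 0, 0.006], "delta_rot": [0, 0, 0], "fingers": 255},
    {"linear": [0, 0, 0.008], "delta_rot": [0, 0, 0], "fingers": 255},
    {"linear": [0, 0, 0.009], "delta_rot": [0, 0, 0], "fingers": 255},
    {"linear": [0, 0, 0.01], "delta_rot": [0, 0, 0], "fingers": 255},
    {"linear": [0, 0, 0.011], "delta_rot": [0, 0, 0], "fingers": 255},
    {"linear": [0, 0, 0.011], "delta_rot": [0, 0, 0], "fingers": 255}
  ]
}}

```text
time: 8.4
tool_pos: [0.5697, 0.187, 0.0957]
tool_rot: [-0.0, 0.883, 0.47, -0.0]
contact_force: [-0.0, -0.4, -1.7]
gripper_width: 0.195
```

Emit:
{"op": "apply_moves", "data": {
  "commands": [
    {"linear": [0, 0, 0.003], "delta_rot": [0, 0, 0], "fingers": 255},
    {"linear": [0, 0, 0.006], "delta_rot": [0, 0, 0], "fingers": 255},
    {"linear": [0, 0, 0.009], "delta_rot": [0, 0, 0], "fingers": 255},
    {"linear": [0, 0, 0.012], "delta_rot": [0, 0, 0], "fingers": 255},
    {"linear": [0, 0, 0.014], "delta_rot": [0, 0, 0], "fingers": 255},
    {"linear": [0, 0, 0.015], "delta_rot": [0, 0, 0], "fingers": 255},
    {"linear": [0, 0, 0.016], "delta_rot": [0, 0, 0], "fingers": 255},
    {"linear": [0, 0, 0.0165], "delta_rot": [0, 0, 0], "fingers": 255}
  ]
}}

```text
time: 9.2
tool_pos: [0.5698, 0.187, 0.0794]
tool_rot: [-0.0, 0.883, 0.47, -0.0]
contact_force: [-0.1, 0.1, -1.8]
gripper_width: 0.194
```

Sliding freely, with no resisting force. The last millimetres go down to the shoulder.

Emit:
{"op": "apply_moves", "data": {
  "commands": [
    {"linear": [0, 0, 0.0005], "delta_rot": [0, 0, 0], "fingers": 255},
    {"linear": [0, 0, 0.001], "delta_rot": [0, 0, 0], "fingers": 255},
    {"linear": [0, 0, 0.0015], "delta_rot": [0, 0, 0], "fingers": 255},
    {"linear": [0, 0, 0.002], "delta_rot": [0, 0, 0], "fingers": 255},
    {"linear": [0, 0, 0.002], "delta_rot": [0, 0, 0], "fingers": 255},
    {"linear": [0, 0, 0.002], "delta_rot": [0, 0, 0], "fingers": 255},
    {"linear": [0, 0, 0.002], "delta_rot": [0, 0, 0], "fingers": 255},
    {"linear": [0, 0, 0.002], "delta_rot": [0, 0, 0], "fingers": 255}
  ]
}}

```text
time: 10.0
tool_pos: [0.5699, 0.187, 0.0781]
tool_rot: [0.0, 0.883, 0.47, -0.0]
contact_force: [-4.1, -0.8, 5.2]
gripper_width: 0.197
```

Contact came at TCP z 0.078, which is the table grasp height plus 36 mm, so the handle is on the shoulder. Now I turn by +50.5° about tool z (clockwise from above), with a small shift to keep the bore axis fixed.

Emit:
{"op": "apply_moves", "data": {
  "commands": [
    {"linear": [0, 0.0001, 0], "delta_rot": [0, 0, 6], "fingers": 255},
    {"linear": [0, 0.0002, 0], "delta_rot": [0, 0, 12], "fingers": 255},
    {"linear": [0, 0.0004, 0], "delta_rot": [0, 0, 19], "fingers": 255},
    {"linear": [-0.0001, 0.0005, 0], "delta_rot": [0, 0, 26], "fingers": 255},
    {"linear": [-0.0001, 0.0007, 0], "delta_rot": [0, 0, 33], "fingers": 255},
    {"linear": [-0.0002, 0.0009, 0], "delta_rot": [0, 0, 40], "fingers": 255},
    {"linear": [-0.0002, 0.001, 0], "delta_rot": [0, 0, 47], "fingers": 255},
    {"linear": [-0.0002, 0.0011, 0], "delta_rot": [0, 0, 51], "fingers": 255}
  ]
}}

```text
time: 10.8
tool_pos: [0.5708, 0.1861, 0.0781]
tool_rot: [0.0, 0.999, 0.042, -0.0]
contact_force: [-3.8, -0.4, 5.8]
gripper_width: 0.195
```

Emit:
{"op": "apply_moves", "data": {
  "commands": [
    {"linear": [0, 0, 0], "delta_rot": [0, 0, 0], "fingers": 255},
    {"linear": [0, 0, 0], "delta_rot": [0, 0, 0], "fingers": 255},
    {"linear": [0, 0, 0], "delta_rot": [0, 0, 0], "fingers": 255},
    {"linear": [0, 0, 0], "delta_rot": [0, 0, 0], "fingers": 255},
    {"linear": [0, 0, 0], "delta_rot": [0, 0, 0], "fingers": 255},
    {"linear": [0, 0, 0], "delta_rot": [0, 0, 0], "fingers": 255},
    {"linear": [0, 0, 0], "delta_rot": [0, 0, 0], "fingers": 255},
    {"linear": [0, 0, 0], "delta_rot": [0, 0, 0], "fingers": 255}
  ]
}}

```text
time: 11.6
tool_pos: [0.5709, 0.1861, 0.0782]
tool_rot: [0.0, 0.999, 0.044, 0.0]
contact_force: [-2.5, -1.3, 5.8]
gripper_width: 0.194
```

```bash
python3 - <<'E'
from h import *
s=state();print(s['tool_pos'],s['contact_force'],s['ft_torque'],R.from_matrix(q2R(s['tool_rot'])).as_euler('xyz',degrees=True))
im=eyes.grab_frame("wrist")[:,:,::-1];cv2.imwrite("pics/w6.png",im)
im=eyes.grab_frame("side")[:,:,::-1];crop(im,140,150,260,270,5,"pics/s6.png")
E
```

```text
[0.57086315 0.18610985 0.07815983] [-2.51359982 -1.3222653   5.8193114 ] [-0.32842684  0.5392779  -0.10711113] [ 1.79969384e+02 -7.87807703e-04  5.04463597e+00]
```

View pics/w6.png

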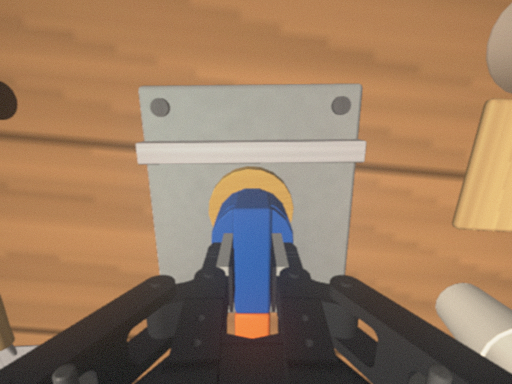

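View pics/s6.png

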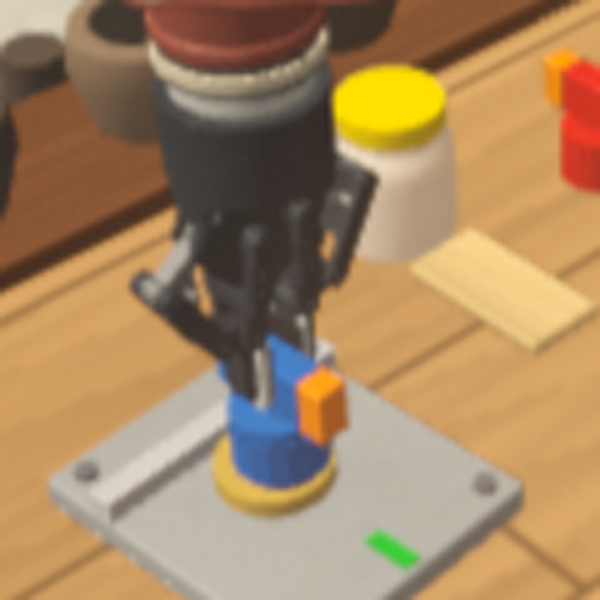

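The rail is level in the wrist view with the bar square to it, and the side view shows the hub down on the roller with the nose toward the mark. I'll release and retreat straight up.

Emit:
{"op": "apply_moves", "data": {
  "commands": [
    {"linear": [0, 0, 0], "delta_rot": [0, 0, 0], "fingers": 200},
    {"linear": [0, 0, 0], "delta_rot": [0, 0, 0], "fingers": 100},
    {"linear": [0, 0, 0], "delta_rot": [0, 0, 0], "fingers": 0},
    {"linear": [0, 0, 0], "delta_rot": [0, 0, 0], "fingers": 0},
    {"linear": [0, 0, 0], "delta_rot": [0, 0, 0], "fingers": 0},
    {"linear": [0, 0, 0], "delta_rot": [0, 0, 0], "fingers": 0},
    {"linear": [0, 0, 0], "delta_rot": [0, 0, 0], "fingers": 0},
    {"linear": [0, 0, 0], "delta_rot": [0, 0, 0], "fingers": 0}
  ]
}}

```text
time: 12.5
tool_pos: [0.5706, 0.1862, 0.0774]
tool_rot: [0.0, 0.999, 0.044, -0.0]
contact_force: [-0.7, -0.3, -0.6]
gripper_width: 1.003
```

Emit:
{"op": "apply_moves", "data": {
  "commands": [
    {"linear": [0, 0, -0.01], "delta_rot": [0, 0, 0], "fingers": 0},
    {"linear": [0, 0, -0.03], "delta_rot": [0, 0, 0], "fingers": 0},
    {"linear": [0, 0, -0.06], "delta_rot": [0, 0, 0], "fingers": 0},
    {"linear": [-0.02, 0, -0.1], "delta_rot": [0, 0, 0], "fingers": 0},
    {"linear": [-0.04, 0, -0.13], "delta_rot": [0, 0, 0], "fingers": 0},
    {"linear": [-0.05, 0, -0.13], "delta_rot": [0, 0, 0], "fingers": 0},
    {"linear": [-0.05, 0, -0.13], "delta_rot": [0, 0, 0], "fingers": 0},
    {"linear": [-0.05, 0, -0.13], "delta_rot": [0, 0, 0], "fingers": 0}
  ]
}}

```text
time: 13.3
tool_pos: [0.5204, 0.1817, 0.2064]
tool_rot: [0.0, 0.999, 0.044, -0.001]
contact_force: [-1.0, 0.2, -0.5]
gripper_width: 0.996
```

```bash
python3 - <<'E'
from h import *
s=state();print(s['tool_pos'],s['contact_force'],s['gripper_width'])
np.save("s7.npy",np.r_[s['tool_pos'],s['tool_rot']])
im=eyes.grab_frame("wrist")[:,:,::-1];cv2.imwrite("pics/w7.png",im);crop(im,170,60,340,250,4,"pics/w7c.png");im=eyes.grab_frame("side")[:,:,::-1];crop(im,140,150,260,270,5,"pics/s7.png")
E
```

```text
[0.52036858 0.18171901 0.20644239] [-0.95608761  0.17491137 -0.46250359] 0.9962825319570886
```

View pics/w7c.png

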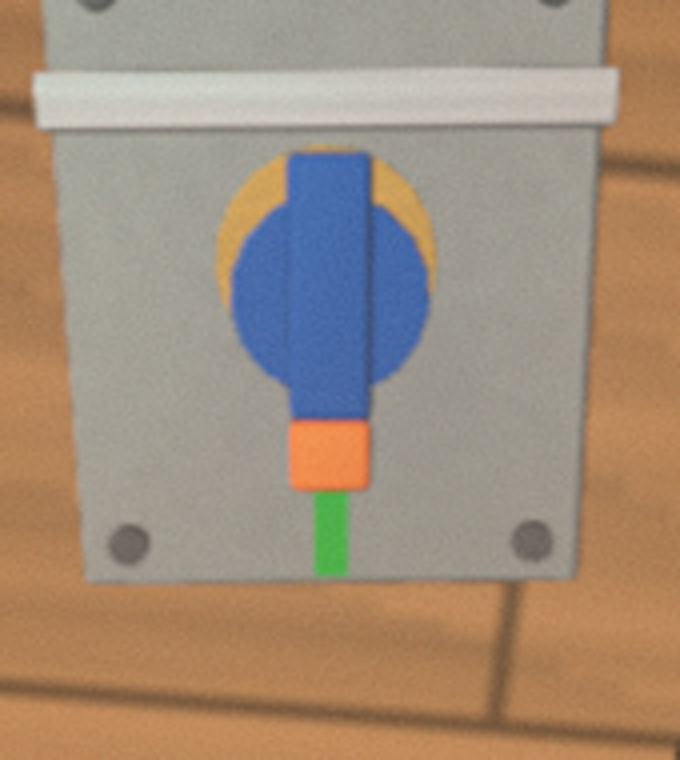

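View pics/s7.png

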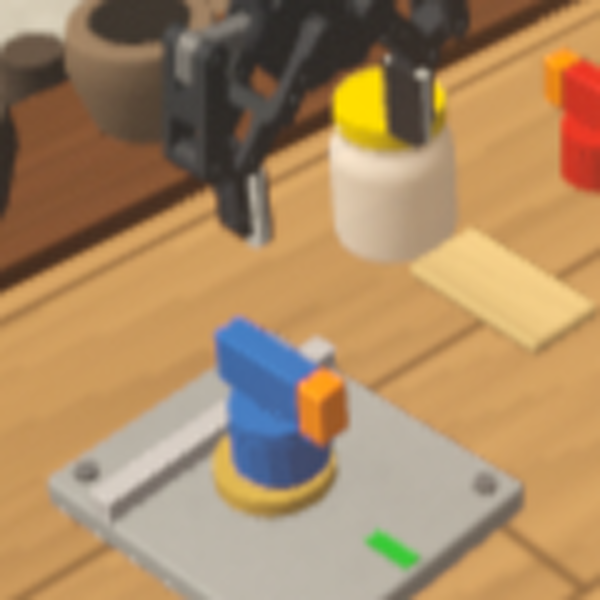

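The nose (330,490) lies in line with the green mark (331,535), and the handle stands free. I'll check the seating height, then hand in.

```bash
python3 - <<'E'
from h import *
c=cam("side");w=np.radians(-174.7)
d=np.array([np.cos(w),np.sin(w),0]);n=np.array([-d[1],d[0],0]);o=np.array([.5687,.186,0])
for home in(.036,.039,.042):
    print(home,[((proj(c,o+d*x+n*y+[0,0,home+h])-[140,150])*5).round(0).tolist() for x,y,h in((.040,.009,.034),(.040,-.009,.034),(-.032,-.009,.064),(-.032,.009,.064))])
a=np.load("s7.npy");cw=cam("wrist",dict(tool_pos=a[:3],tool_rot=a[3:]))
f=lambda x,y:(x/4+170,y/4+60)
t=back(cw,*f(330,153),.1);e=back(cw,*f(330,489),.1);m=back(cw,*f(331,574),.02)
print(t,e,np.linalg.norm(t-e),np.degrees(np.arctan2(*(e-t)[[1,0]])),"axis",t+(e-t)*32/72,m)
E
```

```text
0.036 [[351.0, 425.0], [323.0, 446.0], [210.0, 329.0], [239.0, 310.0]]
0.039 [[350.0, 421.0], [322.0, 441.0], [210.0, 324.0], [238.0, 306.0]]
0.042 [[350.0, 416.0], [322.0, 436.0], [209.0, 319.0], [238.0, 301.0]]
[0.60047293 0.18823296 0.1       ] [0.53020791 0.18193932 0.1       ] 0.07054631874362399 -174.88167584818984 axis [0.56924404 0.18543578 0.1       ] [0.48356362 0.17735258 0.02      ]
```

```bash
python3 -c "
from plant import job_done,state
print(job_done(), state()['time'])"
```

```text
the job is handed in; nothing more can be done
the job is handed in; nothing more can be done
```

I fitted the blue handle onto the D shaft and turned it clockwise by about 51° until the orange nose pointed at the green mark. I then let go, retreated straight up and handed the job in at about 13.5 s.

- **Seating:** The handle slid on without resistance. It met the shoulder at a tool height 36 mm above its table grasp, which is the shoulder's height. In the side view, its nose and tail corners fall within about 7 pixels of a 5x enlargement of where a fully home handle should appear, and nothing suggested it sits high.
- **Position and aim:** In the last wrist view the handle's axis was about 0.8 mm from the measured shaft axis. The nose direction was -174.9°, against -174.2° to -175.2° for the mark.
- **Shaft angle:** I did not read this directly. It should be within the handle's roughly 0.1 rad of play from 0, well inside the 0.4 rad allowed.
- **Surroundings:** The largest wrist force readings I saw between moves were under 8 N. The jar, rib and cup looked unmoved in the later pictures. I did not measure the other bystanders again.
- **Disagreement:** The wrist camera read sizes about 1–3% small (larger, about 6–8%, on the bar's thickness), which did not affect the fit.

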